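# Refit the three-armed knob on the bench transformer

## Robot

A 6-joint arm with a two-finger parallel gripper is mounted at the origin on the work surface. World frame = base frame: x ahead of the robot, y to its left, z up, the work surface at z = 0. Lengths are in m, angles in degrees, forces in N, time in s.
With the tool pointing down it reaches from about 0.35 to 0.975 m from the base axis. Payload 17.4 kg.
Tool frame: the origin (TCP) lies on the centre line of the jaws, within the pads' length; the fingertips stand 8 mm ahead of it and the grasp point (between the pads) lies 11 mm behind it; z points along the fingers, y is the line along which they close (so a half turn about z gives the same grasp; the last joint's range is limited). The gripper opens to 85 mm and grips with 20 to 120 N. Pads are 22 mm wide; open, the fingers measure 114 mm over their backs; the gripper's body (76 mm by 85 mm) begins 54 mm behind the grasp point. The pads swing forward as they close: fully open they stand 13 mm farther back than shut.
Start: joints at [-66.337, 6.646, 82.598, -0, 90.757, -2.166], TCP at [0.294, -0.608, 0.239] pointing down, gripper open.
Joint ranges: [-162.19, 162.19], [-47.58, 125.68], [4.15, 143.07], [-65.23, 245.23], [0.69, 171.88], [-170.13, 170.13]. Speed limits (degrees/s): [108.29, 108.29, 127.2, 180, 180, 180].

## Interface

Orientations are given as [roll, pitch, yaw] about the fixed x, y, z axes, in that order (R = Rz(yaw) Ry(pitch) Rx(roll)).
In Python, from cell import arm gives the robot as it stands. The module is installed in compiled form; this text tells all that it offers.
- The arm moves only by the shell command python3 -m jog 'ROWS'. ROWS is JSON, a list of rows, each an object of numbers: "fingers": the closure, from 0 (fully open) to 1 (shut); "x", "y", "z": the shift along the tool's x, y, z in mm; "wx", "wy", "wz": the turn, a rotation vector about the tool's x, y, z in rad. A call has 1 to 12 rows; each row is the pose to reach, as a shift and turn from the pose commanded when the call began, along the tool's axes at that moment; what a row does not reach only later rows make up. A row lasts 1/10 s, in which the tool goes at most 50 mm and 8.59 degrees, less where a joint would pass 70% of its speed; a pose out of reach is approached as far as the arm can. A call with a gripper value outside its range is refused whole. The fingers move at their own pace and stop on an object; the grip force is fixed at half the most. Time passes only in rows, so rows that repeat a pose let the fingers close. It gives the time, the measured TCP pose, the force, the opening and the grip force at its end, in the units of the state.
- arm.read_state(): the state, without advancing time (a new reading comes with each control period).
- arm.read_camera(name): name is "side" or "top" or "wrist"; returns a dict with "color" (480x640x3 uint8, blue, green, red), "intrinsics" (3x3 intrinsics, pixels), "extrinsics" (4x4, takes a point from world to camera coordinates); the wrist camera has in their place "tool_from_camera" (4x4, takes a point from camera to tool coordinates, whose origin is the TCP and whose axes are the flange's). Camera axes: x right, y down, z forward; pixel columns grow to the right and rows downward; lengths in m; the calibration is good to about 2 mm. A picture is of the moment at which its call begins: read the wrist's pose just before it. There is no depth.
- arm.job_done(): hands the job in; it is judged then, once.
Trained networks look in a picture, given as the dict that the camera call returned (one of the last four; its "shot" number tells which), for a name from the list of things; names that differ only in an ending like _2 or _b are one class to them, and where a whole thing is asked for, a point or a joint stands for the part that bears it (a point fixed in the world has none). Each returns a list of dicts, best first, with "conf" (0 to 1); they miss things now and then, are a little off and sometimes report something else, mostly with a low value. They report only what shows in the picture. A call takes as long as a camera call. They do not tell look-alikes from the thing itself.
- arm.trace(name, picture): "pixels" (480x640 bool, what is visible of it) and "box" ([left, top, right, bottom] in pixels, round what is visible of it).
- arm.landmark_of(name, picture): "pixel" ([row, column] in pixels: a listed point, or the origin of a listed thing).
The state is a dict: "time_s": time; "joint_positions": joint angles; "dq": joint speeds; "joint_torque": joint torques, N m; "tcp_pos": TCP position; "eef_rot": TCP orientation; "contact_force": force on the tool from outside, world axes, zero at the start; "ft_torque": the same for the moment, N m; "width": opening from 0.0 (shut) to 1.0 (fully open); "gripper_force": force on a finger pad.
Only numpy, scipy, OpenCV 4.12 (cv2) and the standard library are available. Lean on these libraries where they do the work, as an engineer would, in place of code of your own. Each camera call takes 0.05 s, during which the arm holds its last target. There are 200 camera calls.

## Task

The control knob has come off the round grey bench transformer. Pick up the three-armed knob, set it over the centre post turned so that its arms go down between the three drive pins, and push it fully home so that it sits flat on the drive plate. Let go of it and leave the four-armed and the round knob where they lie.

Things in the scene. Friction and masses are not known exactly. Their poses are not given: they have to be found in the camera images.
- knob3: Loose knob to fit, 0.1-0.21 kg: three black arms 120 deg apart on a square metal hub, lying flat, any yaw. Origin: centre of the underside, z up along the 21 mm through bore; one arm along +x. Arms 36 mm wide, parallel sides, round ends 52 mm from the axis, 18 mm thick from the underside up. Hub 34 mm square (faces across x and y), 54 mm high in all: grip it above the arms.
- drive: Steel plate, 100 mm wide, on the fixed round transformer (178 mm wide, 100 high). Origin: centre of its top face, the knob's seat, 106 mm up; z up. Centre post 46 mm high, 14 thick, the top 16 tapering to 6. Three round pins 18 mm thick, 16 high, 38 mm off axis, 120 deg apart, one along +x. Any yaw; turns stiffly (0.4 N m). Arms fit midway between pins, +-14 deg, else land on them.
- knob4: Bystander: loose knob with the same square metal hub but four narrower black arms, 104 mm across, 54 mm high. Origin: centre of the underside. Lies on the bench; not to be moved.
- knob_round: Bystander: loose knob with the same square metal hub but a plain round black rim, 104 mm across, 54 mm high. Origin: centre of the underside. Lies on the bench; not to be moved.
Things that resemble listed ones, but are neither listed nor needed, are in the scene too. What is shaped like the knob3 but green or yellow is not meant.

How it is judged:
By the outcome, as a careful person would: the job done as asked, in the order asked, and still so for the second after the job is handed in, with the robot touching nothing.
It also fails if it takes over 38 s, if anything falls off the work surface, if the arm or the gripper's body presses on something with over 40 N, if the wrist force passes 120 N, or if a joint passes its speed limit or range.

## Working session

There is one attempt and no reset: what is moved stays moved. The work goes in short steps, Python scripts to look and compute and a shell command to move; the robot and the scene stay as the last step left them, time stands still between calls to the robot, and variables do not carry over. Pictures are saved under pics/ and viewed, at most 10 in all, crops included, and the job is handed in when it is done.

```bash
mkdir -p pics; cat > h.py <<'E'
import numpy as np, cv2
from cell import arm
from scipy.spatial.transform import Rotation as R
def ray(pic,px,z,st=None):
    """pixel (row,col) -> world point at height z"""
    K=np.array(pic['intrinsics']); d=np.linalg.inv(K)@[px[1],px[0],1.]
    if 'extrinsics' in pic: T=np.linalg.inv(np.array(pic['extrinsics']))
    else:
        B=np.eye(4); B[:3,:3]=R.from_euler('xyz',st['eef_rot'],degrees=True).as_matrix(); B[:3,3]=st['tcp_pos']
        T=B@np.array(pic['tool_from_camera'])
    o=T[:3,3]; v=T[:3,:3]@d
    return o+v*(z-o[2])/v[2]
E
python3 - <<'E'
from h import *
print({k:np.round(v,3).tolist() for k,v in arm.read_state().items()})
for c in ('top','side'):
    p=arm.read_camera(c); cv2.imwrite(f'pics/{c}.png',p['color'])
    for n,z in (('knob3',0),('drive',.106),('knob4',0),('knob_round',0)):
        for r in arm.landmark_of(n,p): print(c,n,round(r['conf'],2),np.round(r['pixel']),np.round(ray(p,r['pixel'],z),3))
E
```

```text
{'time_s': 0.0, 'joint_positions': [-66.337, 6.675, 82.637, -0.001, 90.756, -2.168], 'dq': [-0.028, 0.014, -0.079, 0.004, -0.104, -0.006], 'joint_torque': [0.001, -73.199, -63.249, 0.0, 0.006, -0.0], 'tcp_pos': [0.294, -0.607, 0.239], 'eef_rot': [-179.933, -0.002, 25.831], 'contact_force': [0.86, -0.089, -0.209], 'ft_torque': [0.017, -0.005, 0.01], 'gripper_force': 0.0, 'width': 0.999}
top knob3 0.85 [137. 376.] [ 0.809 -0.133  0.   ]
top knob3 0.68 [337. 362.] [ 0.449 -0.097  0.   ]
top knob3 0.65 [380. 445.] [ 0.371 -0.24   0.   ]
top knob3 0.64 [219. 350.] [ 0.659 -0.083  0.   ]
top knob4 0.85 [137. 376.] [ 0.809 -0.133  0.   ]
top knob4 0.68 [337. 362.] [ 0.449 -0.097  0.   ]
top knob4 0.65 [380. 445.] [ 0.371 -0.24   0.   ]
top knob4 0.64 [219. 350.] [ 0.659 -0.083  0.   ]
top knob_round 0.69 [285. 472.] [ 0.535 -0.294  0.   ]
side knob3 0.89 [252. 393.] [ 0.443 -0.094  0.   ]
side knob3 0.73 [209. 212.] [ 0.813 -0.139  0.   ]
side knob3 0.58 [206. 437.] [ 0.369 -0.228  0.   ]
side knob3 0.57 [241. 283.] [ 0.653 -0.083  0.   ]
side drive 0.68 [341. 279.] [0.592 0.188 0.106]
side knob4 0.89 [252. 393.] [ 0.443 -0.094  0.   ]
side knob4 0.73 [209. 212.] [ 0.813 -0.139  0.   ]
side knob4 0.58 [206. 437.] [ 0.369 -0.228  0.   ]
side knob4 0.57 [241. 283.] [ 0.653 -0.083  0.   ]
side knob_round 0.62 [173. 364.] [ 0.525 -0.297  0.   ]
```

View pics/top.png

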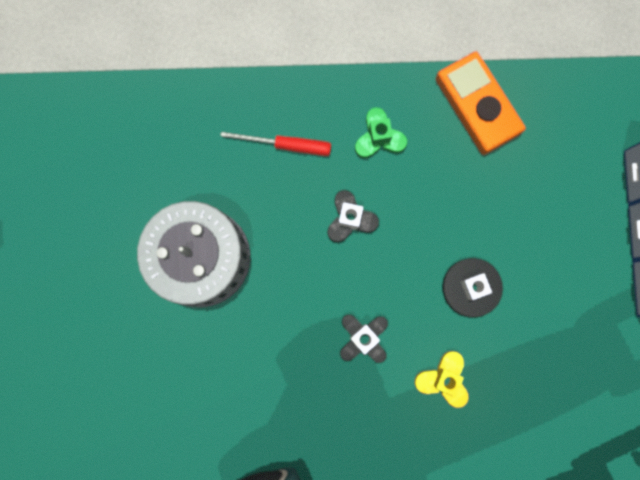

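View pics/side.png

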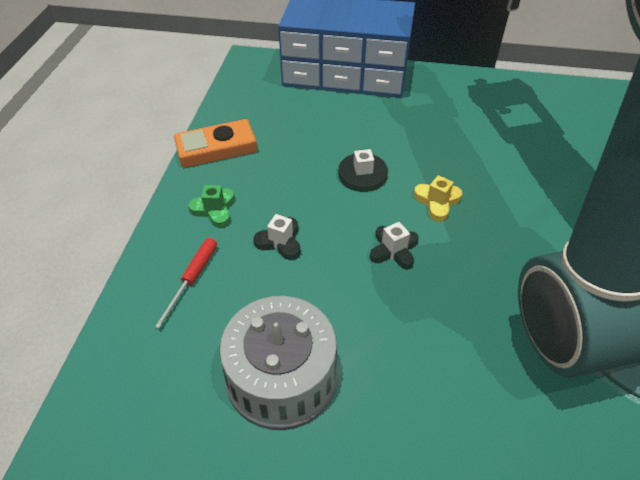

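Three-armed candidates in top, as (column, row): green (380,135) and yellow (445,380) are the wrong colour; black four-armed (364,338) has the wrong arm count. Black three-armed (352,216) fits knob3. I'll confirm it in an enlarged crop and get coarse poses.

```bash
cat >> h.py <<'E'
def yaw3(c,pts):
    a=[np.arctan2(p[1]-c[1],p[0]-c[0]) for p in pts]
    return np.degrees(np.angle(np.mean(np.exp(3j*np.array(a)))))/3
E
python3 - <<'E'
from h import *
p=arm.read_camera('top'); im=p['color']
cv2.imwrite('pics/crop.png',np.hstack([cv2.resize(im[180:255,310:395],None,fx=4,fy=4,interpolation=3),cv2.resize(im[200:275,140:240],None,fx=4,fy=4,interpolation=3)]))
pins=[ray(p,q,.122)[:2] for q in ((230,196),(253,162),(271,199))]
c=np.mean(pins,0); print('drive',c,[np.linalg.norm(q-c) for q in pins],yaw3(c,pins))
for n in ('knob3','drive'):
  for r in arm.trace(n,p): print(n,r['conf'],r['box'])
tips=[ray(p,q,.018)[:2] for q in ((197,344),(222,371),(234,337))]
c=np.mean(tips,0); print('knob',c,[np.linalg.norm(q-c) for q in tips],yaw3(c,tips), 'hub top',ray(p,(214,351),.054))
E
```

```text
drive [0.59568507 0.18675176] [np.float64(0.03770575057193395), np.float64(0.03791719950878426), np.float64(0.03845350860587532)] -26.62153004791962
knob3 0.92 [353.4, 106.5, 407.0, 157.1]
knob3 0.82 [416.5, 353.6, 463.9, 401.6]
knob3 0.8 [338.2, 314.5, 389.3, 363.8]
knob3 0.6 [324.4, 189.0, 377.5, 243.2]
drive 0.64 [157.6, 221.5, 218.3, 279.9]
knob [ 0.6589056  -0.08239591] [np.float64(0.038853344081292686), np.float64(0.03676291988906099), np.float64(0.037958404859833414)] 17.053437466263276 hub top [ 0.65971339 -0.08163537  0.054     ]
```

View pics/crop.png

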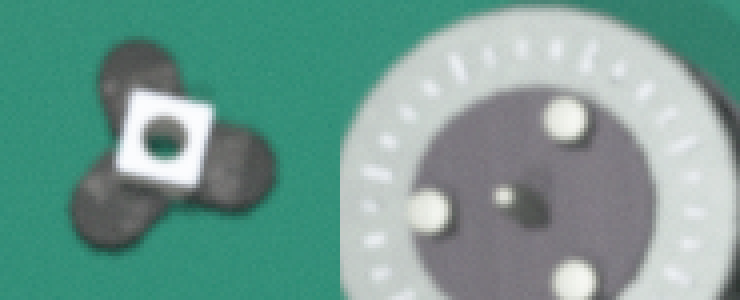

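The crop shows three black arms on a white-metal square hub at crop (165,140), so this is knob3. The drive's pins are clear, with a radius of about 38 mm as specified. I'll move above the knob with the tool squared to the hub (yaw about -11°).

```bash
python3 -m jog '[{"x":557,"y":-314,"z":20,"wz":0.64},{"x":557,"y":-314,"z":20,"wz":0.64},{"x":557,"y":-314,"z":20,"wz":0.64},{"x":557,"y":-314,"z":20,"wz":0.64},{"x":557,"y":-314,"z":20,"wz":0.64},{"x":557,"y":-314,"z":20,"wz":0.64},{"x":557,"y":-314,"z":20,"wz":0.64},{"x":557,"y":-314,"z":20,"wz":0.64},{"x":557,"y":-314,"z":20,"wz":0.64},{"x":557,"y":-314,"z":20,"wz":0.64},{"x":557,"y":-314,"z":20,"wz":0.64},{"x":557,"y":-314,"z":20,"wz":0.64}]'
python3 - <<'E'
from h import *
s=arm.read_state();print(s['tcp_pos'],s['eef_rot'],s['joint_positions'])
E
```

```text
[ 0.29405204 -0.60758493  0.23931368] [1.79999856e+02 1.93692150e-03 2.58260862e+01] [-6.63386880e+01  6.64521604e+00  8.25978111e+01 -1.93027843e-03
  9.07567561e+01 -2.16479971e+00]invalid input at $[0]: expected keys fingers, x, y, z, wx, wy, wz
```

```bash
python3 -m jog '[{"fingers":0,"x":557,"y":-314,"z":20,"wx":0,"wy":0,"wz":0.64},{"fingers":0,"x":557,"y":-314,"z":20,"wx":0,"wy":0,"wz":0.64},{"fingers":0,"x":557,"y":-314,"z":20,"wx":0,"wy":0,"wz":0.64},{"fingers":0,"x":557,"y":-314,"z":20,"wx":0,"wy":0,"wz":0.64},{"fingers":0,"x":557,"y":-314,"z":20,"wx":0,"wy":0,"wz":0.64},{"fingers":0,"x":557,"y":-314,"z":20,"wx":0,"wy":0,"wz":0.64},{"fingers":0,"x":557,"y":-314,"z":20,"wx":0,"wy":0,"wz":0.64},{"fingers":0,"x":557,"y":-314,"z":20,"wx":0,"wy":0,"wz":0.64},{"fingers":0,"x":557,"y":-314,"z":20,"wx":0,"wy":0,"wz":0.64},{"fingers":0,"x":557,"y":-314,"z":20,"wx":0,"wy":0,"wz":0.64},{"fingers":0,"x":557,"y":-314,"z":20,"wx":0,"wy":0,"wz":0.64},{"fingers":0,"x":557,"y":-314,"z":20,"wx":0,"wy":0,"wz":0.64}]'
```

```text
time_s: 1.85
tcp_pos: [0.6352, -0.1153, 0.2208]
eef_rot: [180.0, -0.0, -10.8]
contact_force: [1.1, -0.6, 0.3]
width: 1.002
gripper_force: 0.0
```

```bash
python3 -m jog '[{"fingers":0,"x":17,"y":-37,"z":0,"wx":0,"wy":0,"wz":0},{"fingers":0,"x":17,"y":-37,"z":0,"wx":0,"wy":0,"wz":0},{"fingers":0,"x":17,"y":-37,"z":0,"wx":0,"wy":0,"wz":0}]'
python3 - <<'E'
from h import *
s=arm.read_state();p=arm.read_camera('wrist');im=p['color']
print(s['tcp_pos'],s['eef_rot'])
cv2.imwrite('pics/w1.png',im)
# hub top: bright, unsaturated
h=cv2.cvtColor(im,cv2.COLOR_BGR2HSV); m=((h[...,1]<50)&(h[...,2]>190)).astype('uint8')
cs,_=cv2.findContours(m,0,2)
for c in sorted(cs,key=cv2.contourArea)[-3:]:
    b=cv2.boxPoints(cv2.minAreaRect(c)); w=np.array([ray(p,(q[1],q[0]),.054,s) for q in b])
    e=w[1]-w[0]; print(b.round().tolist(),w.mean(0),np.linalg.norm(e),np.linalg.norm(w[2]-w[1]),np.degrees(np.arctan2(e[1],e[0])))
for r in arm.landmark_of('knob3',p): print(r, ray(p,r['pixel'],0,s))
E
```

```text
time_s: 2.15
tcp_pos: [0.6582, -0.0834, 0.2203]
eef_rot: [180.0, 0.0, -10.8]
contact_force: [-0.8, -0.3, 0.2]
width: 0.998
gripper_force: 0.0
[ 0.65818609 -0.08344579  0.22030341] [ 1.79989196e+02  3.30127983e-02 -1.07501792e+01]
[[-1.0, 392.0], [55.0, 388.0], [57.0, 419.0], [1.0, 423.0]] [0.50205284 0.27745269 0.054     ] 0.062416752687794896 0.04409174154884664 -96.1481907001256
[[534.0, 295.0], [569.0, 279.0], [581.0, 306.0], [546.0, 322.0]] [ 0.52787683 -0.29199188  0.054     ] 0.03504251941201362 0.03531111912569904 -71.29295454073097
[[-18.0, 289.0], [19.0, 241.0], [153.0, 345.0], [115.0, 393.0]] [0.59590691 0.18508426 0.054     ] 0.07062508956897627 0.1547306820605085 -56.22931557297384
{'pixel': [362.3, 367.3], 'conf': 0.84} [ 0.4452996  -0.09870178  0.        ]
{'pixel': [31.2, 349.9], 'conf': 0.68} [ 0.80435897 -0.13559956  0.        ]
```

View pics/w1.png

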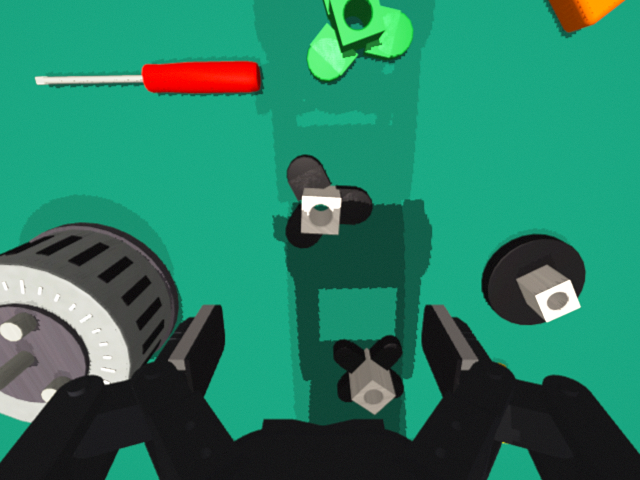

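The wrist view has knob3 at about (320,213), hub edges nearly aligned with the image, with knob4 at (370,375) and the round one at (540,285). I'll refine using the hub corners.

```bash
python3 - <<'E'
from h import *
s=arm.read_state();p=arm.read_camera('wrist');im=p['color']
h=cv2.cvtColor(im[165:260,270:380],cv2.COLOR_BGR2HSV)
m=((h[...,1]<60)&(h[...,2]>95)).astype('uint8'); m=cv2.morphologyEx(m,cv2.MORPH_OPEN,np.ones((3,3)))
cs,_=cv2.findContours(m,0,2); c=max(cs,key=cv2.contourArea)+[270,165]
b=cv2.boxPoints(cv2.minAreaRect(c)); w=np.array([ray(p,(q[1],q[0]),.054,s) for q in b]); e=w[1]-w[0]
print(b.round().tolist(),w.mean(0),np.linalg.norm(e),np.linalg.norm(w[2]-w[1]),np.degrees(np.arctan2(e[1],e[0])))
print('bore',ray(p,(215,321),.054,s))
t=[ray(p,q,.018,s)[:2] for q in ((173,305),(205,353),(230,304))]; print(t)
v=cv2.resize(im[140:260,260:400],None,fx=5,fy=5,interpolation=2); cv2.imwrite('pics/w2.png',v)
E
```

```text
[[299.0, 186.0], [339.0, 186.0], [339.0, 234.0], [299.0, 234.0]] [ 0.6604013  -0.08169825  0.054     ] 0.03487512981958435 0.044292792269341304 -100.85891918727565
bore [ 0.65602441 -0.08266973  0.054     ]
[array([ 0.69011978, -0.073369  ]), array([ 0.65007476, -0.11371849]), array([ 0.63361367, -0.060498  ])]
```

View pics/w2.png

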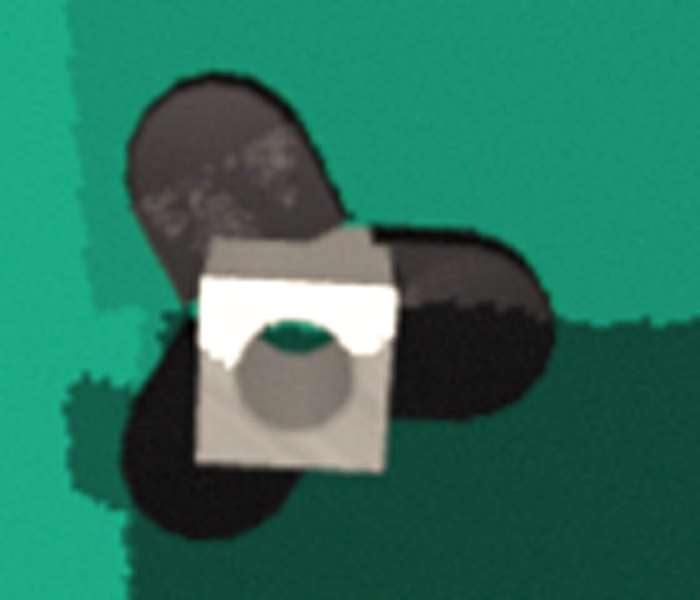

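The hub top is centred at about (319,215) and rotated about 2.7° clockwise from the tool. I'll descend and grip.

```bash
python3 -m jog '[{"fingers":0,"x":-2,"y":-1,"z":40,"wx":0,"wy":0,"wz":0.045},{"fingers":0,"x":-2,"y":-1,"z":85,"wx":0,"wy":0,"wz":0.045},{"fingers":0,"x":-2,"y":-1,"z":130,"wx":0,"wy":0,"wz":0.045},{"fingers":0,"x":-2,"y":-1,"z":165,"wx":0,"wy":0,"wz":0.045},{"fingers":0,"x":-2,"y":-1,"z":186,"wx":0,"wy":0,"wz":0.045},{"fingers":0,"x":-2,"y":-1,"z":186,"wx":0,"wy":0,"wz":0.045},{"fingers":1,"x":-2,"y":-1,"z":186,"wx":0,"wy":0,"wz":0.045},{"fingers":1,"x":-2,"y":-1,"z":186,"wx":0,"wy":0,"wz":0.045},{"fingers":1,"x":-2,"y":-1,"z":186,"wx":0,"wy":0,"wz":0.045},{"fingers":1,"x":-2,"y":-1,"z":186,"wx":0,"wy":0,"wz":0.045},{"fingers":1,"x":-2,"y":-1,"z":186,"wx":0,"wy":0,"wz":0.045},{"fingers":1,"x":-2,"y":-1,"z":186,"wx":0,"wy":0,"wz":0.045}]'
```

```text
time_s: 3.5
tcp_pos: [0.6569, -0.0829, 0.0363]
eef_rot: [-180.0, -0.1, -13.4]
contact_force: [-1.4, 0.6, 8.8]
width: 0.392
gripper_force: 61.2
```

```bash
python3 -m jog '[{"fingers":1,"x":0,"y":0,"z":-30,"wx":0,"wy":0,"wz":0},{"fingers":1,"x":0,"y":0,"z":-75,"wx":0,"wy":0,"wz":0},{"fingers":1,"x":0,"y":0,"z":-120,"wx":0,"wy":0,"wz":0},{"fingers":1,"x":0,"y":0,"z":-165,"wx":0,"wy":0,"wz":0},{"fingers":1,"x":0,"y":0,"z":-206,"wx":0,"wy":0,"wz":0},{"fingers":1,"x":-15,"y":-31,"z":-206,"wx":0,"wy":0,"wz":-0.08},{"fingers":1,"x":-35,"y":-72,"z":-206,"wx":0,"wy":0,"wz":-0.15},{"fingers":1,"x":-55,"y":-112,"z":-206,"wx":0,"wy":0,"wz":-0.22},{"fingers":1,"x":-75,"y":-152,"z":-206,"wx":0,"wy":0,"wz":-0.293},{"fingers":1,"x":-75,"y":-152,"z":-206,"wx":0,"wy":0,"wz":-0.293}]'
python3 - <<'E'
from h import *
s=arm.read_state();print(s['tcp_pos'],s['eef_rot'],s['width'])
for c in('wrist','side'):
    p=arm.read_camera(c); cv2.imwrite(f'pics/{c}3.png',p['color'])
    for r in arm.landmark_of('drive',p): print(c,r,ray(p,r['pixel'],.106,s))
    
E
```

```text
time_s: 4.5
tcp_pos: [0.6173, 0.0868, 0.2412]
eef_rot: [-179.9, -0.0, 3.7]
contact_force: [-0.6, -0.8, -0.8]
width: 0.389
gripper_force: 60.5
[0.61733613 0.08675974 0.24120806] [-1.79930882e+02 -2.72537256e-02  3.74888321e+00] 0.3892553993715964
wrist {'pixel': [245.2, 196.6], 'conf': 0.62} [0.5916544  0.19035816 0.106     ]
side {'pixel': [342.1, 276.0], 'conf': 0.63} [0.59523766 0.1908744  0.106     ]
```

View pics/wrist3.png

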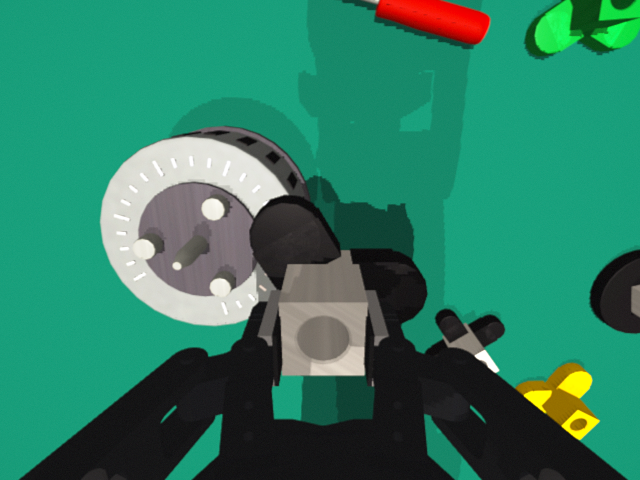

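View pics/side3.png

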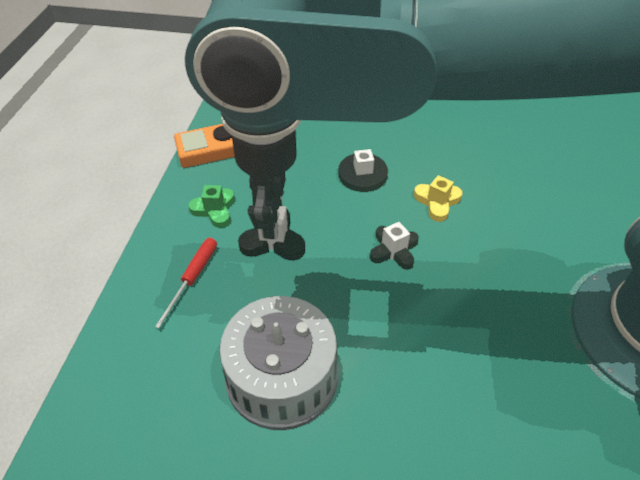

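Held upright in the jaws, arms at (295,240) and (395,285). Pins in wrist view: (214,209), (144,248), (221,286); post tip (176,266). Side-view pins: (257,322), (301,327), (272,360).

```bash
python3 - <<'E'
from h import *
s=arm.read_state()
for c,px,post in(('wrist',((209,214),(248,144),(286,221)),(266,176)),('side',((322,257),(327,301),(360,272)),(323,276))):
    p=arm.read_camera(c)
    P=[ray(p,q,.122,s)[:2] for q in px]; C=np.mean(P,0)
    print(c,C,[round(np.linalg.norm(q-C),4) for q in P],yaw3(C,P),'post',ray(p,post,.152,s))
    if c=='wrist': print('bore',ray(p,(338,324),.259,s),'top face centre',np.mean([ray(p,q,.259,s) for q in((303,279),(303,369),(376,366),(376,283))],0))
print(s['tcp_pos'])
E
```

```text
wrist [0.59736545 0.18233376] [np.float64(0.0375), np.float64(0.0382), np.float64(0.0375)] -27.495918385634557 post [0.59605128 0.18385181 0.152     ]
bore [0.61935395 0.08172229 0.259     ] top face centre [0.61796846 0.08153863 0.259     ]
side [0.59349342 0.18982359] [np.float64(0.0375), np.float64(0.0373), np.float64(0.038)] -26.735762500833093 post [0.59327984 0.18689407 0.152     ]
[0.61866846 0.08189514 0.24076248]
```

```bash
python3 -m jog '[{"fingers":1,"x":-6,"y":-38,"z":0,"wx":0,"wy":0,"wz":0},{"fingers":1,"x":-12,"y":-76,"z":0,"wx":0,"wy":0,"wz":0},{"fingers":1,"x":-17,"y":-107,"z":0,"wx":0,"wy":0,"wz":0},{"fingers":1,"x":-17,"y":-107,"z":0,"wx":0,"wy":0,"wz":0},{"fingers":1,"x":-17,"y":-107,"z":25,"wx":0,"wy":0,"wz":0},{"fingers":1,"x":-17,"y":-107,"z":45,"wx":0,"wy":0,"wz":0},{"fingers":1,"x":-17,"y":-107,"z":45,"wx":0,"wy":0,"wz":0},{"fingers":1,"x":-17,"y":-107,"z":45,"wx":0,"wy":0,"wz":0}]'
python3 - <<'E'
from h import *
p=arm.read_camera('side'); a=cv2.resize(p['color'][200:420,180:380],None,fx=2,fy=2)
p=arm.read_camera('top'); b=cv2.resize(p['color'][160:380,100:280],None,fx=2,fy=2)
cv2.imwrite('pics/s4.png',np.hstack([a,b]))
E
```

```text
time_s: 5.6
tcp_pos: [0.5956, 0.1874, 0.1961]
eef_rot: [180.0, 0.0, 3.3]
contact_force: [-0.0, -0.2, -1.0]
width: 0.385
gripper_force: 60.7
```

View pics/s4.png

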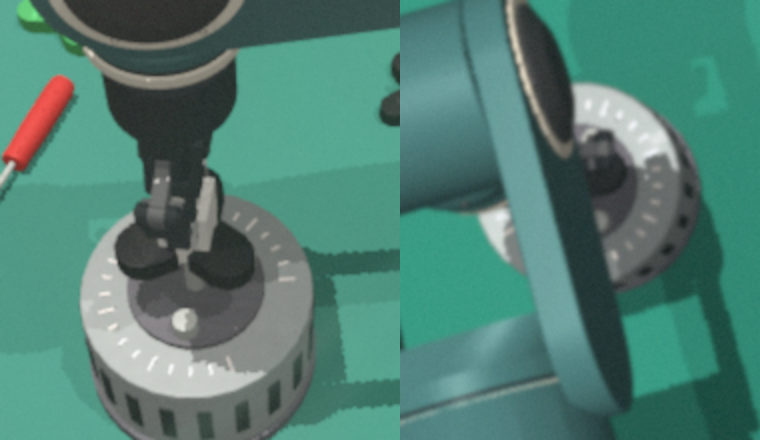

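The side crop has the knob hovering over the drive, with the front pin at (185,320) midway between the two front arms at (150,255) and (220,260). Descending, I'll watch the force.

```bash
python3 -m jog '[{"fingers":1,"x":0,"y":0,"z":10,"wx":0,"wy":0,"wz":0},{"fingers":1,"x":0,"y":0,"z":20,"wx":0,"wy":0,"wz":0},{"fingers":1,"x":0,"y":0,"z":28,"wx":0,"wy":0,"wz":0},{"fingers":1,"x":0,"y":0,"z":34,"wx":0,"wy":0,"wz":0},{"fingers":1,"x":0,"y":0,"z":34,"wx":0,"wy":0,"wz":0}]'
```

```text
time_s: 6.2
tcp_pos: [0.5949, 0.1882, 0.1603]
eef_rot: [180.0, 0.1, 3.4]
contact_force: [-0.7, 0.4, -1.2]
width: 0.391
gripper_force: 60.7
```

Post is in the bore with no force; the arms are now at about pin-top level (underside ≈ 0.124). I'll continue to the seat.

```bash
python3 -m jog '[{"fingers":1,"x":0,"y":0,"z":5,"wx":0,"wy":0,"wz":0},{"fingers":1,"x":0,"y":0,"z":10,"wx":0,"wy":0,"wz":0},{"fingers":1,"x":0,"y":0,"z":14,"wx":0,"wy":0,"wz":0},{"fingers":1,"x":0,"y":0,"z":17,"wx":0,"wy":0,"wz":0},{"fingers":1,"x":0,"y":0,"z":17,"wx":0,"wy":0,"wz":0}]'
```

```text
time_s: 6.7
tcp_pos: [0.5951, 0.1882, 0.1441]
eef_rot: [180.0, 0.0, 3.4]
contact_force: [-0.4, -0.0, -3.1]
width: 0.386
gripper_force: 60.7
```

```bash
python3 -m jog '[{"fingers":1,"x":0,"y":0,"z":1,"wx":0,"wy":0,"wz":0},{"fingers":1,"x":0,"y":0,"z":2,"wx":0,"wy":0,"wz":0},{"fingers":1,"x":0,"y":0,"z":3,"wx":0,"wy":0,"wz":0},{"fingers":1,"x":0,"y":0,"z":3,"wx":0,"wy":0,"wz":0}]'
```

```text
time_s: 7.1
tcp_pos: [0.5953, 0.1883, 0.1423]
eef_rot: [-180.0, -0.0, 3.4]
contact_force: [-3.0, 0.6, 4.4]
width: 0.385
gripper_force: 61.5
```

```bash
python3 -m jog '[{"fingers":1,"x":0,"y":0,"z":1,"wx":0,"wy":0,"wz":0},{"fingers":1,"x":0,"y":0,"z":2,"wx":0,"wy":0,"wz":0},{"fingers":1,"x":0,"y":0,"z":2,"wx":0,"wy":0,"wz":0}]'
```

```text
time_s: 7.4
tcp_pos: [0.5954, 0.1884, 0.1422]
eef_rot: [-180.0, -0.1, 3.4]
contact_force: [-12.7, -3.4, 20.6]
width: 0.388
gripper_force: 63.7
```

It stops at TCP 0.142, which is the seat height plus the grasp offset, with 20 N push, so it is home. Releasing and retreating.

```bash
python3 -m jog '[{"fingers":1,"x":0,"y":0,"z":-2,"wx":0,"wy":0,"wz":0},{"fingers":0,"x":0,"y":0,"z":-3,"wx":0,"wy":0,"wz":0},{"fingers":0,"x":0,"y":0,"z":-3,"wx":0,"wy":0,"wz":0},{"fingers":0,"x":0,"y":0,"z":-3,"wx":0,"wy":0,"wz":0},{"fingers":0,"x":0,"y":0,"z":-3,"wx":0,"wy":0,"wz":0},{"fingers":0,"x":0,"y":0,"z":-3,"wx":0,"wy":0,"wz":0},{"fingers":0,"x":0,"y":0,"z":-20,"wx":0,"wy":0,"wz":0},{"fingers":0,"x":0,"y":0,"z":-55,"wx":0,"wy":0,"wz":0},{"fingers":0,"x":0,"y":0,"z":-95,"wx":0,"wy":0,"wz":0},{"fingers":0,"x":0,"y":0,"z":-120,"wx":0,"wy":0,"wz":0},{"fingers":0,"x":0,"y":35,"z":-130,"wx":0,"wy":0,"wz":0},{"fingers":0,"x":0,"y":60,"z":-130,"wx":0,"wy":0,"wz":0}]'
python3 - <<'E'
from h import *
p=arm.read_camera('side'); a=cv2.resize(p['color'][240:420,180:380],None,fx=2,fy=2)
p=arm.read_camera('wrist'); b=cv2.resize(p['color'],(480,360))[:, :400]
cv2.imwrite('pics/s5.png',np.hstack([a,b]))
E
```

```text
time_s: 8.6
tcp_pos: [0.5992, 0.1276, 0.2734]
eef_rot: [-180.0, -0.2, 3.4]
contact_force: [0.2, 0.7, -0.8]
width: 1.003
gripper_force: 0.0
```

View pics/s5.png

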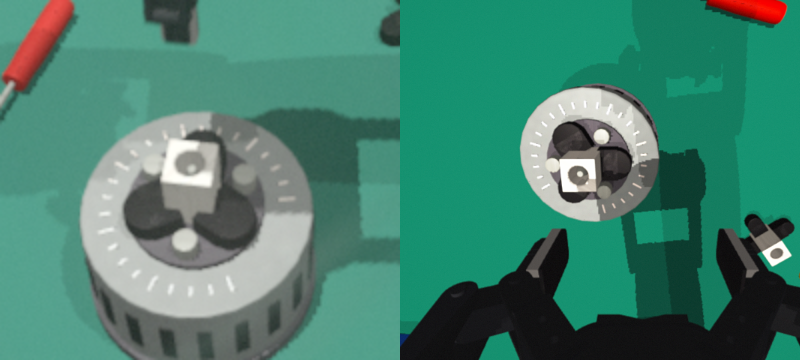

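The knob sits flat with its arms between the three pins: side crop pins at (150,160), (243,178) and (185,240), hub at (190,165). The gripper is clear and the bystanders are untouched.

```bash
python3 -c "from cell import arm; print(arm.job_done())"
```

```text
the job is handed in; nothing more can be done
None
```

The three-armed knob is seated fully home on the drive plate with its arms between the three pins, it has been released, the four-armed and round knobs were not touched, and the job was handed in at about 9 s.

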